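# Fit the boiler gasket and hold the cover over its screw holes

## Task

Lay the grey gasket that lies beyond the boiler flat on the boiler's flange, round the short collar, and let go of it. Then, of the two steel covers, take the one whose screw holes match the boiler's and hold it level above the flange, about a centimetre clear of the gasket, turned so that each of its three holes stands over its own threaded hole and I can start the screws before the gasket is squeezed. Do not rest the cover on the gasket or the flange, leave the other cover and the tools where they are, and finish still holding the cover there, motionless.

Things in the scene. Friction and masses are not known exactly. Their poses are not given: they have to be found in the camera images.
- boiler: Aluminium boiler, fixed upright on a dark round foot 92 mm wide; origin: centre of the foot on the bench, z up. Its flat flange, 66 mm up, is a 66 mm disc with three 19 mm lugs, holes 40 mm from the axis: a alone on -x, b and c at +50 and -50 degrees from +x. Below it, at 34 mm height, a brass inlet stub reaches 52 mm to +y and terminals 44 mm to -y.
- flange_centre (a point): Centre of the boiler's flange face, where the gasket's underside comes to lie; same axes as the boiler. A collar of 27 mm outer diameter, 5.5 mm high with a chamfered rim, stands up round this point.
- thread_a (a point): Mouth of the boiler's threaded hole a, on the lone lug (boiler -x), at flange height. The hole is 5.6 mm wide. Takes the cover's hole a.
- thread_b (a point): Mouth of the boiler's threaded hole b (+50 degrees from the boiler's +x), at flange height.
- thread_c (a point): Mouth of the boiler's threaded hole c (-50 degrees from the boiler's +x), at flange height.
- gasket_centre (a point): Centre of the grey silicone gasket, half-way up: a ring of 58 mm outer and about 30 mm inner diameter, 9 mm thick, 15 g, loose, lying flat on the bench beyond the boiler; z is its axis (another old gasket by the stripped machine at the left is not meant). Stiff enough to be gripped across its outside.
- cover_grip (a point): Grip point of the matching cover: on its axis, 24 mm above its underside, half-way up its brass hexagon, which is 24 mm across flats and reaches from 7 to 41 mm above the underside. Flats face +y and -y and every 60 degrees from there; z is up.
- hole_a (a point): Centre of the cover's hole a (12 mm wide, through) at the plate's underside; lone lug, -x. Belongs over thread_a.
- hole_b (a point): Centre of the cover's hole b at the underside, +50 degrees from the cover's +x. Belongs over thread_b.
- hole_c (a point): Centre of the cover's hole c at the underside, -50 degrees from the cover's +x. Belongs over thread_c.
- other_cover_grip (a point): The same grip point on the other cover, which belongs to another boiler: same disc and brass hexagon, but four lugs evenly spaced in a square. It may lie where the matching cover lay last time. To be left alone.
- cover: The matching cover: loose steel plate 5 mm thick, about 0.32 kg, lying flat; a 66 mm disc with three 19 mm lugs in the boiler's pattern (hole a alone on -x, b and c at +50 and -50 degrees from +x, all 40 mm out). Origin: centre of its underside. A small thermal cut-out (14 mm wide, top 10 mm above the underside) sits 25 mm out on +y.
- gasket: The gasket; origin at the centre of its underside.
- other_cover: The four-lug cover; origin at the centre of its underside.
- screw_dish: Shallow steel dish of 72 mm diameter, 12 mm high, with the three screws; origin at the centre of its underside. Fixed.
- spanner: Small open-ended spanner, 126 mm long, lying flat to the right of the gasket and farther back. Leave alone.
- side_cutters: Side cutters with blue handles lying open, 118 x 108 x 12 mm, at the left rear. Leave alone.
- stubby_driver: Short screwdriver with a thick yellow handle, 88 mm long, 30 mm thick, at the far left. Leave alone.
Mind the look-alikes: they are no part of the job. Leave any brown look-alike of the gasket alone.

How it is judged (in metres and radians):
On the way:
1. the gasket lies flat on the flange round the collar, let go, with the cover still on the bench (horizontal distance between gasket_centre and flange_centre below 0.004 m and z of gasket_centre in the frame of flange_centre between 0.0025 and 0.0065 m and angle between gasket_centre's own z axis and vertical below 0.07 rad and contact force between gasket and the fingers below 0.05 N and height (world z) of cover_grip below 0.03 m), for 0.2 s.
At the end, for the whole second after the job is handed in: Gasket flat on the flange round the collar (within 4 mm), let go. Matching cover held in the fingers, still, level within 4 degrees, underside 12 to 29 mm above the flange (3 to 20 mm clear of the gasket), touching neither, each hole within 3.5 mm sideways of its own threaded hole (horizontal distance between gasket_centre and flange_centre below 0.004 m and z of gasket_centre in the frame of flange_centre between 0.0025 and 0.0065 m and angle between each of gasket_centre, cover_grip's own z axis and vertical below 0.07 rad and contact force between gasket and the fingers below 0.05 N and horizontal distance between hole_a and thread_a below 0.0035 m and horizontal distance between hole_b and thread_b below 0.0035 m and horizontal distance between hole_c and thread_c below 0.0035 m and z of hole_a in the frame of flange_centre between 0.012 and 0.029 m and z of hole_b in the frame of flange_centre between 0.012 and 0.029 m and z of hole_c in the frame of flange_centre between 0.012 and 0.029 m and contact force between cover and the fingers above 1 N and contact force between cover and boiler below 0.05 N and contact force between cover and gasket below 0.05 N and linear speed of cover below 0.02 m/s and angular speed of cover below 0.2 rad/s); the arm keeps its last pose, push and grip.
It fails at once if the cover is rested or knocked on the gasket or the boiler (over 3 N) (contact force between cover and boiler above 3 N or contact force between cover and gasket above 3 N).
It fails at once if the other cover is moved by more than 20 mm (distance of other_cover from where it was at the start of the episode above 0.02 m).
It fails at once if the spanner, side cutters or stubby screwdriver are moved by more than 20 mm (distance of any of spanner, side_cutters, stubby_driver from where it was at the start of the episode above 0.02 m).
It also fails if it takes over 54 s, if anything falls off the work surface, if the arm or the gripper's body presses on something with over 40 N, if the wrist force passes 120 N, or if a joint passes its speed limit or range.

## Robot

A 7-joint arm with a two-finger parallel gripper is mounted at the origin on a cart in front of the work surface, level with it; the furniture and walls round the work are solid. World frame = base frame: x ahead of the robot, y to its left, z up, the work surface at z = 0. Lengths are in m, angles in degrees, forces in N, time in s.
With the tool pointing down it reaches from about 0.425 to 0.875 m from the base axis. Payload 4.7 kg.
Tool frame: the origin (TCP) lies at the very end of the fingers, on their centre line; the grasp point (between the pads) lies 19 mm behind it; z points along the fingers, y is the line along which they close (so a half turn about z gives the same grasp; the last joint's range is limited). The gripper opens to 85 mm and grips with 20 to 120 N. Pads are 22 mm wide; open, the fingers measure 114 mm over their backs; the gripper's body (76 mm by 85 mm) begins 54 mm behind the grasp point. The pads swing forward as they close: fully open they stand 13 mm farther back than shut.
Start: joints at [-75.052, 18.392, -4.016, 83.108, 1.295, 78.541, -3.26], TCP at [0.159, 0.63, 0.231] pointing down, gripper open.
Joint ranges: [-163.93, 163.93], [-17.29, 119.83], [-79.2, 71.16], [3.27, 140.29], [-89.18, 269.18], [5.43, 117.66], [-154.24, 154.24]. Speed limits (degrees/s): [147.25, 147.25, 180, 180, 180, 180, 180].

## Interface

Orientations are given as a 3x3 rotation matrix whose columns are the frame's x, y, z axes.
In Python, from plant import monitor, capture, close_job, nets gives the robot as it stands. The module is installed in compiled form; this text tells all that it offers.
- The arm moves only by the tool carry_out, never from a script. Its argument "rows" is one flat list of numbers, 7 for each row, row after row: the closure, from 0 (fully open) to 1 (shut), then the shift along the tool's x, y, z in mm, then the turn, a rotation vector about the tool's x, y, z in rad. A call has exactly 10 rows; each row is the pose to reach, as a shift and turn from the pose commanded when the call began, along the tool's axes at that moment; what a row does not reach only later rows make up. A row lasts 1/10 s, in which the tool goes at most 50 mm and 8.59 degrees, less where a joint would pass 70% of its speed; a pose out of reach is approached as far as the arm can. A call with a gripper value outside its range is refused whole. The fingers move at their own pace and stop on an object; "grip_force" is the grip in N (left out, the last holds). Time passes only in rows, so rows that repeat a pose let the fingers close, or fill a call up. It gives the time, the measured TCP pose, the force, the opening and the grip force at its end, in the units of the state.
- monitor.sense(): the state, without advancing time (a new reading comes with each control period).
- capture(name): name is "side" or "top" or "wrist"; returns a dict with "image" (400x640x3 uint8, red, green, blue), "K" (3x3 intrinsics, pixels), "k1" (the pictures are not rectified: a ray, as slopes to the right and down, at radius r is drawn at 1 + k1 r^2 times it, then the intrinsics apply), "rvec" (rotation vector, rad) and "tvec" (3), from world to camera coordinates, as OpenCV has them. Camera axes: x right, y down, z forward; pixel columns grow to the right and rows downward; lengths in m; the calibration is good to about 2 mm. A picture is of the moment at which its call begins. There is no depth.
- close_job(): hands the job in; it is judged then, once.
Trained networks look in a picture, given as the dict that the camera call returned (one of the last four; its "shot" number tells which), for a name from the list of things; names that differ only in an ending like _2 or _b are one class to them, and where a whole thing is asked for, a point or a joint stands for the part that bears it (a point fixed in the world has none). Each returns a list of dicts, best first, with "p" (0 to 1); they miss things now and then, are a little off and sometimes report something else, mostly with a low value. They report only what shows in the picture. A call takes as long as a camera call. They do not tell look-alikes from the thing itself.
- nets.masks_of(picture, name): "pixels" (400x640 bool, what is visible of it) and "rect" ([centre column, centre row, width, height] in pixels, round what is visible of it).
The state is a dict: "clock": time; "joint_pos": joint angles; "qvel": joint speeds; "effort": joint torques, N m; "tcp_pos": TCP position; "ee_rot": TCP orientation; "contact_force": force on the tool from outside, world axes, zero at the start; "wrist_torque": the same for the moment, N m; "grip_width": finger opening in m; "finger_force": force on a finger pad.
Only numpy, scipy, OpenCV 4.12 (cv2) and the standard library are available. Lean on these libraries where they do the work, as an engineer would, in place of code of your own. Each camera call takes 0.05 s, during which the arm holds its last target. There are 200 camera calls.

## Working session

There is one attempt and no reset: what is moved stays moved. The work goes in short steps, Python scripts to look and compute and a tool call to move; the robot and the scene stay as the last step left them, time stands still between calls to the robot, and variables do not carry over. Pictures are saved under pics/ and viewed, at most 10 in all, crops included, and the job is handed in when it is done.

Besides the shell and the picture viewer there is one more tool, called as name(argument=value, ...) on one line, values as JSON. carry_out: Moves the arm, as the interface text tells. Its arguments: {"type":"object","properties":{"rows":{"type":"array","items":{"type":"number"}},"grip_force":{"type":"number"}},"required":["rows"]}

```bash
mkdir -p pics
cat > h.py <<'E'
import numpy as np, cv2
from plant import monitor, capture, close_job, nets
def ray(c,uv):
    R,_=cv2.Rodrigues(np.array(c["rvec"],float)); t=np.array(c["tvec"],float).ravel()
    d=np.array([c["k1"],0,0,0],float)
    p=cv2.undistortPoints(np.array(uv,float).reshape(-1,1,2),np.array(c["K"],float),d).reshape(-1,2)
    D=np.c_[p,np.ones(len(p))]@R
    return -R.T@t, D
def onz(c,uv,z):
    o,D=ray(c,uv); s=(z-o[2])/D[:,2]; return o+s[:,None]*D
def proj(c,P):
    return cv2.projectPoints(np.array(P,float).reshape(-1,1,3),np.array(c["rvec"],float),np.array(c["tvec"],float),np.array(c["K"],float),np.array([c["k1"],0,0,0],float))[0].reshape(-1,2)
def save(n,im): cv2.imwrite("pics/"+n+".png",cv2.cvtColor(im,cv2.COLOR_RGB2BGR))
E
python3 - <<'E'
from h import *
s=monitor.sense(); print({k:np.round(v,3).tolist() for k,v in s.items()})
for n in("top","side"):
    c=capture(n); save(n+"0",c["image"]); o,_=ray(c,[[320,200]]); print(n,o.round(3),c["k1"])
    for t in("boiler","gasket","cover","other_cover","screw_dish","spanner","side_cutters","stubby_driver"):
        for m in nets.masks_of(c,t): 
            if m["p"]>.1: print(t,round(m["p"],2),np.round(m["rect"]).tolist(),onz(c,[m["rect"][:2]],0)[0].round(3))
E
```

```text
{'clock': 0.0, 'joint_pos': [-75.052, 18.439, -4.014, 83.173, 1.294, 78.542, -3.261], 'qvel': [0.044, -0.046, -0.006, 0.05, 0.03, -0.018, 0.023], 'effort': [-0.0, -49.358, -0.382, -31.434, 0.013, 0.011, -0.0], 'tcp_pos': [0.159, 0.63, 0.23], 'ee_rot': [[-0.97, 0.244, -0.0], [0.244, 0.97, -0.002], [-0.0, -0.002, -1.0]], 'contact_force': [0.551, -0.254, -0.168], 'wrist_torque': [0.029, -0.012, 0.005], 'finger_force': 0.0, 'grip_width': 0.085}
top [0.519 0.275 1.179] -0.12470486508170982
boiler 0.61 [328.0, 250.0, 40.0, 37.0] [0.483 0.234 0.   ]
gasket 0.72 [322.0, 188.0, 24.0, 22.0] [0.631 0.248 0.   ]
gasket 0.56 [362.0, 192.0, 22.0, 27.0] [0.622 0.152 0.   ]
gasket 0.52 [444.0, 207.0, 23.0, 23.0] [ 0.588 -0.049  0.   ]
cover 0.7 [275.0, 198.0, 28.0, 31.0] [0.607 0.361 0.   ]
cover 0.53 [326.0, 250.0, 45.0, 40.0] [0.481 0.238 0.   ]
other_cover 0.97 [268.0, 243.0, 38.0, 44.0] [0.498 0.377 0.   ]
screw_dish 0.63 [402.0, 215.0, 29.0, 24.0] [0.567 0.053 0.   ]
spanner 0.66 [366.0, 142.0, 44.0, 33.0] [0.745 0.141 0.   ]
spanner 0.31 [218.0, 185.0, 38.0, 48.0] [0.636 0.499 0.   ]
spanner 0
[... 217 characters left out ...]
4.0, 41.0] [0.485 0.233 0.   ]
side [ 0.98  -0.471  1.027] 0.0018878268456041217
boiler 0.67 [276.0, 200.0, 41.0, 40.0] [0.48  0.252 0.   ]
gasket 0.68 [326.0, 218.0, 24.0, 18.0] [0.623 0.261 0.   ]
gasket 0.67 [308.0, 250.0, 21.0, 27.0] [0.629 0.15  0.   ]
cover 0.75 [336.0, 190.0, 30.0, 25.0] [0.603 0.358 0.   ]
other_cover 0.89 [306.0, 170.0, 32.0, 26.0] [0.497 0.383 0.   ]
other_cover 0.17 [340.0, 125.0, 8.0, 20.0] [0.499 0.594 0.   ]
screw_dish 0.91 [266.0, 270.0, 30.0, 31.0] [0.569 0.055 0.   ]
side_cutters 0.77 [371.0, 161.0, 31.0, 30.0] [0.643 0.499 0.   ]
side_cutters 0.36 [276.0, 198.0, 35.0, 43.0] [0.477 0.257 0.   ]
stubby_driver 0.52 [340.0, 127.0, 8.0, 19.0] [0.502 0.588 0.   ]
```

Run:
```python
import cv2
a=cv2.imread("pics/top0.png")[120:290,165:475]
cv2.imwrite("pics/topc.png",cv2.resize(a,(800,439),interpolation=cv2.INTER_CUBIC))
```

```text
(no output)
```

View pics/topc.png

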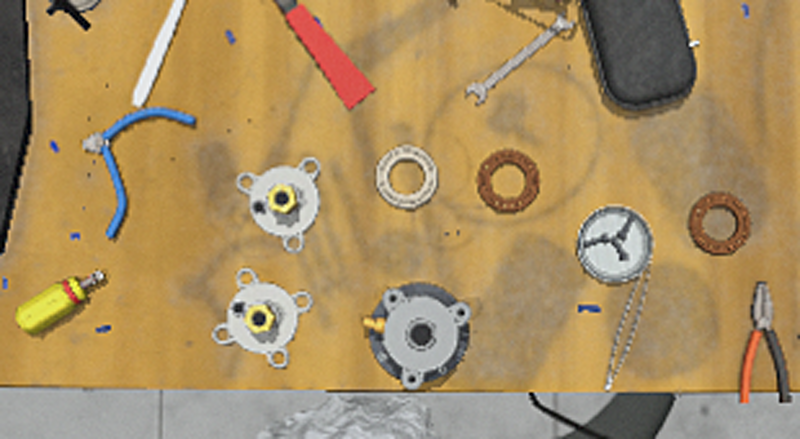

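Top picture (full-image pixels). What could be taken for the gasket:
- Grey ring at (323,189).
- Brown rings at (362,190) and (444,206), both look-alikes.

What could be taken for the cover:
- Three-lug plate at (275,197).
- Four-lug plate at (267,243).
- The boiler's own flange at (328,249).

By the description I choose the grey ring at (323,189) and the three-lug cover at (275,197). I will check both in a wrist close-up, so I am moving over there first.

carry_out(rows=[0,-48,-25,-4,0,0,-0.03,0,-95,-50,-8,0,0,-0.06,0,-143,-75,-12,0,0,-0.09,0,-191,-100,-16,0,0,-0.12,0,-238,-125,-20,0,0,-0.15,0,-286,-150,-24,0,0,-0.18,0,-334,-176,-28,0,0,-0.21,0,-382,-201,-32,0,0,-0.246,0,-430,-226,-36,0,0,-0.246,0,-477,-251,-40,0,0,-0.246])

```text
clock: 1.9
tcp_pos: [0.5313, 0.2959, 0.2689]
ee_rot: [[-1.0, 0.0, 0.001], [0.0, 1.0, 0.001], [-0.001, 0.001, -1.0]]
contact_force: [1.2, 1.0, 0.3]
grip_width: 0.0854
finger_force: 0.0
```

Run:
```python
from h import *
s=monitor.sense(); print({k:np.round(v,3).tolist() for k,v in s.items() if k in("clock","tcp_pos","ee_rot","joint_pos")})
c=capture("wrist"); save("w1",c["image"]); o,d=ray(c,[[320,200]]); print(o.round(3),d,c["K"],c["k1"])
for t in("boiler","gasket","cover","other_cover"):
    for m in nets.masks_of(c,t):
        if m["p"]>.1: print(t,round(m["p"],2),np.round(m["rect"]).tolist(),onz(c,[m["rect"][:2]],0)[0].round(3))
```

```text
{'clock': 1.9, 'joint_pos': [-42.373, 12.304, 12.761, 86.774, -2.744, 81.175, 60.495], 'tcp_pos': [0.531, 0.296, 0.269], 'ee_rot': [[-1.0, 0.0, 0.001], [0.0, 1.0, 0.001], [-0.001, 0.001, -1.0]]}
[0.463 0.295 0.411] [[ 2.83654792e-01 -6.34230061e-04 -9.59024919e-01]] [[299.87119197   0.         320.46732907]
 [  0.         299.87119197 195.90144274]
 [  0.           0.           1.        ]] -0.050152704055326326
boiler 0.71 [273.0, 128.0, 82.0, 77.0] [0.483 0.231 0.   ]
gasket 0.77 [86.0, 203.0, 46.0, 44.0] [ 0.59  -0.051  0.   ]
gasket 0.76 [287.0, 231.0, 41.0, 38.0] [0.632 0.246 0.   ]
gasket 0.73 [223.0, 227.0, 40.0, 38.0] [0.626 0.152 0.   ]
cover 0.98 [368.0, 212.0, 54.0, 59.0] [0.602 0.364 0.   ]
cover 0.39 [520.0, 151.0, 64.0, 40.0] [0.513 0.575 0.   ]
other_cover 0.84 [381.0, 138.0, 64.0, 67.0] [0.496 0.377 0.   ]
```

View pics/w1.png

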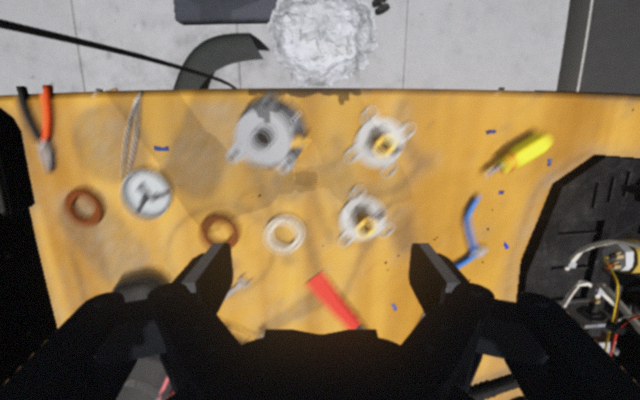

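The wrist picture is blurred because the arm was still moving. It shows the grey ring at (284,233), the brown rings at (220,230) and (84,207), the three-lug cover at (364,217), the four-lug cover at (381,138) and the boiler at (267,133). Next I move over the grey ring, stop, and measure.

carry_out(rows=[0.15,-20,-10,14,0,0,0,0.15,-40,-20,28,0,0,0,0.15,-60,-30,42,0,0,0,0.15,-80,-40,56,0,0,0,0.15,-98,-47,69,0,0,0,0.15,-98,-47,69,0,0,0,0.15,-98,-47,69,0,0,0,0.15,-98,-47,69,0,0,0,0.15,-98,-47,69,0,0,0,0.15,-98,-47,69,0,0,0])

```text
clock: 3.15
tcp_pos: [0.6276, 0.2514, 0.2003]
ee_rot: [[-1.0, -0.001, 0.001], [-0.001, 1.0, 0.001], [-0.001, 0.001, -1.0]]
contact_force: [-0.4, -0.5, -0.4]
grip_width: 0.0723
finger_force: 0.0
```

```bash
python3 - <<'E'
from h import *
s=monitor.sense(); print({k:np.round(v,4).tolist() for k,v in s.items() if k in("clock","tcp_pos","ee_rot","grip_width")})
c=capture("wrist"); save("w2",c["image"]); t=capture("top")
import pickle; pickle.dump((c,t),open("c2.pkl","wb"))
R={}
for n in("boiler","gasket","cover"):
    for m in nets.masks_of(c,n):
        if m["p"]>.3:
            print(n,round(m["p"],2),np.round(m["rect"]).tolist(),onz(c,[m["rect"][:2]],{"boiler":.066,"gasket":.0045,"cover":.005}[n])[0].round(4)); R.setdefault(n,[]).append(m)
pickle.dump(R,open("m2.pkl","wb"))
E
python3 - <<'E'
import cv2
cv2.imwrite("pics/w2c.png",cv2.resize(cv2.imread("pics/w2.png")[0:300,180:580],(800,600),interpolation=cv2.INTER_CUBIC))
E
```

```text
{'clock': 3.15, 'tcp_pos': [0.6276, 0.2514, 0.2003], 'ee_rot': [[-1.0, -0.0006, 0.001], [-0.0006, 1.0, 0.0011], [-0.001, 0.0011, -1.0]], 'grip_width': 0.0723}
boiler 0.64 [303.0, 44.0, 105.0, 88.0] [0.5033 0.236  0.066 ]
gasket 0.88 [64.0, 143.0, 53.0, 50.0] [ 0.5904 -0.046   0.0045]
gasket 0.73 [316.0, 176.0, 52.0, 50.0] [0.6307 0.2462 0.0045]
gasket 0.7 [235.0, 172.0, 50.0, 50.0] [0.6252 0.1529 0.0045]
cover 0.56 [420.0, 151.0, 71.0, 83.0] [0.601  0.3631 0.005 ]
```

View pics/w2c.png

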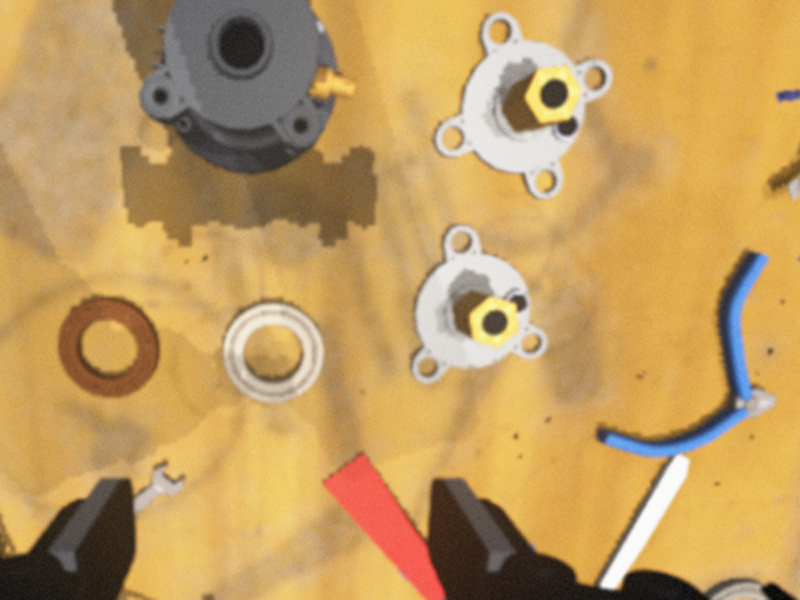

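The crop confirms the choice. The grey ring is at full pixel (316,175), with the brown look-alike left of it at (234,173). The three-lug cover with its cut-out is at (416,155), and the four-lug cover is above it at (441,53). The boiler's two lug holes show at about (260,48) and (330,62).

Run:
```python
from h import *
import pickle
c,t=pickle.load(open("c2.pkl","rb")); R=pickle.load(open("m2.pkl","rb"))
m=R["gasket"][1]["pixels"].astype(np.uint8)
cn=max(cv2.findContours(m,0,2)[0],key=len).reshape(-1,2)
for z in(0,.0045,.009):
    (a,r)=cv2.minEnclosingCircle(onz(c,cn,z)[:,:2].astype(np.float32)*1000); print("gasket",z,a,r)
for mm in nets.masks_of(t,"gasket") if 0 else []: pass
f=lambda L:[(180+(u-.5)/2,(v-.5)/2) for u,v in L]
P=onz(c,f([(462,243),(427,366),(530,343)]),.005)[:,:2]; Q=onz(c,f([(159,97),(300,125)]),.066)[:,:2]; col=onz(c,f([(240,44)]),.0715)[:,:2]
th=np.radians([180,50,-50]); M=.04*np.c_[np.cos(th),np.sin(th)]
def kab(M,P):
    A=(M-M.mean(0)).T@(P-P.mean(0)); a=np.arctan2(A[0,1]-A[1,0],A[0,0]+A[1,1]); r=np.array([[np.cos(a),-np.sin(a)],[np.sin(a),np.cos(a)]]); o=P.mean(0)-r@M.mean(0); return np.degrees(a),o,np.linalg.norm(P-o-M@r.T,axis=1)
print("cover",P.round(4),kab(M,P),kab(M[[0,2,1]],P))
print("boiler",Q.round(4),col.round(4),kab(M[[2,1]],Q))
```

```text
gasket 0 (631.2128295898438, 246.1913604736328) 29.84918212890625
gasket 0.0045 (630.2658081054688, 246.24586486816406) 29.456756591796875
gasket 0.009 (629.3192138671875, 246.300537109375) 29.064712524414062
cover [[0.5686 0.3502]
 [0.6382 0.3352]
 [0.6244 0.3943]] (np.float64(12.92664317160047), array([0.6066569 , 0.35904505]), array([0.00091829, 0.06088747, 0.06099934])) (np.float64(13.103972262199822), array([0.60665956, 0.35903357]), array([0.00091182, 0.00054346, 0.00059591]))
boiler [[0.5063 0.1985]
 [0.5177 0.2586]] [[0.4872 0.2336]] (np.float64(-10.695497260192038), array([0.48672807, 0.23330033]), array([3.44533606e-05, 3.44533606e-05]))
```

carry_out(rows=[0.15,-2.5,-5,40,0,0,0,0.15,-2.5,-5,80,0,0,0,0.15,-2.5,-5,120,0,0,0,0.15,-2.5,-5,150,0,0,0,0.15,-2.5,-5,170,0,0,0,0.15,-2.5,-5,182,0,0,0,0.15,-2.5,-5,190,0,0,0,0.15,-2.5,-5,196,0,0,0,0.15,-2.5,-5,200,0,0,0,0.15,-2.5,-5,201,0,0,0], grip_force=20)

```text
clock: 4.4
tcp_pos: [0.6309, 0.2455, -0.0012]
ee_rot: [[-1.0, 0.001, 0.001], [0.001, 1.0, 0.0], [-0.001, 0.0, -1.0]]
contact_force: [0.2, 0.2, -0.0]
grip_width: 0.0727
finger_force: 0.0
```

carry_out(rows=[0.25,0,0,0,0,0,0,0.3,0,0,0,0,0,0,0.35,0,0,0,0,0,0,0.4,0,0,0,0,0,0,0.45,0,0,0,0,0,0,0.5,0,0,0,0,0,0,0.5,0,0,0,0,0,0,0.5,0,0,0,0,0,0,0.5,0,0,0,0,0,0,0.5,0,0,0,0,0,0])

```text
clock: 5.4
tcp_pos: [0.6311, 0.2456, -0.0007]
ee_rot: [[-1.0, 0.001, 0.001], [0.001, 1.0, 0.001], [-0.001, 0.001, -1.0]]
contact_force: [-1.8, -0.3, 5.8]
grip_width: 0.0561
finger_force: 20.8
```

carry_out(rows=[0.5,0,0,-15,0,0,0,0.5,0,0,-45,0,0,0,0.5,0,0,-80,0,0,0,0.5,0,0,-110,0,0,0,0.5,30,-2,-125,0,0,0.04,0.5,65,-5,-130,0,0,0.09,0.5,100,-8,-130,0,0,0.14,0.5,130,-11,-130,0,0,0.187,0.5,144,-12,-130,0,0,0.187,0.5,144,-12,-130,0,0,0.187])

```text
clock: 6.4
tcp_pos: [0.4847, 0.2338, 0.129]
ee_rot: [[-0.983, 0.185, -0.0], [0.185, 0.983, 0.001], [0.001, 0.001, -1.0]]
contact_force: [0.2, -0.2, -1.0]
grip_width: 0.0559
finger_force: 21.4
```

carry_out(rows=[0.5,0,0,0,0,0,0,0.5,0,0,0,0,0,0,0.5,0,0,0,0,0,0,0.5,0,0,0,0,0,0,0.5,0,0,0,0,0,0,0.5,0,0,0,0,0,0,0.5,0,0,0,0,0,0,0.5,0,0,0,0,0,0,0.5,0,0,0,0,0,0,0.5,0,0,0,0,0,0])

```text
clock: 7.4
tcp_pos: [0.4865, 0.2335, 0.1284]
ee_rot: [[-0.982, 0.187, 0.0], [0.187, 0.982, 0.0], [-0.0, 0.0, -1.0]]
contact_force: [-0.7, -0.3, -0.3]
grip_width: 0.0559
finger_force: 21.4
```

Run:
```python
from h import *
import pickle
s=monitor.sense(); print({k:np.round(v,4).tolist() for k,v in s.items() if k in("clock","tcp_pos","ee_rot","grip_width","contact_force")})
c=capture("wrist"); save("w3",c["image"]); t=capture("side"); pickle.dump((c,t),open("c3.pkl","wb"))
cv2.imwrite("pics/w3c.png",cv2.resize(cv2.cvtColor(c["image"],4)[60:360,120:520],(800,600),interpolation=cv2.INTER_CUBIC))
for z in(.12,.125,.13): print(z,proj(c,[[.4868+.0*0,.2334,z],[.4868+.029,.2334,z],[.4868-.029,.2334,z]]).round(0).tolist())
for m in nets.masks_of(c,"gasket"):
    if m["p"]>.3: print(m["p"],m["rect"])
```

```text
{'clock': 7.4, 'tcp_pos': [0.4865, 0.2335, 0.1284], 'ee_rot': [[-0.9824, 0.1866, 0.0001], [0.1866, 0.9824, 0.0001], [-0.0001, 0.0001, -1.0]], 'contact_force': [-0.6841, -0.3234, -0.2774], 'grip_width': 0.0559}
0.12 [[322.0, 242.0], [331.0, 288.0], [311.0, 192.0]]
0.125 [[322.0, 246.0], [331.0, 293.0], [311.0, 194.0]]
0.13 [[322.0, 250.0], [332.0, 298.0], [311.0, 197.0]]
0.9 [277.2, 315.5, 44.7, 24.8]
0.82 [321.6, 251.1, 117.1, 110.6]
0.65 [86.4, 322.0, 51.4, 41.3]
```

View pics/w3c.png

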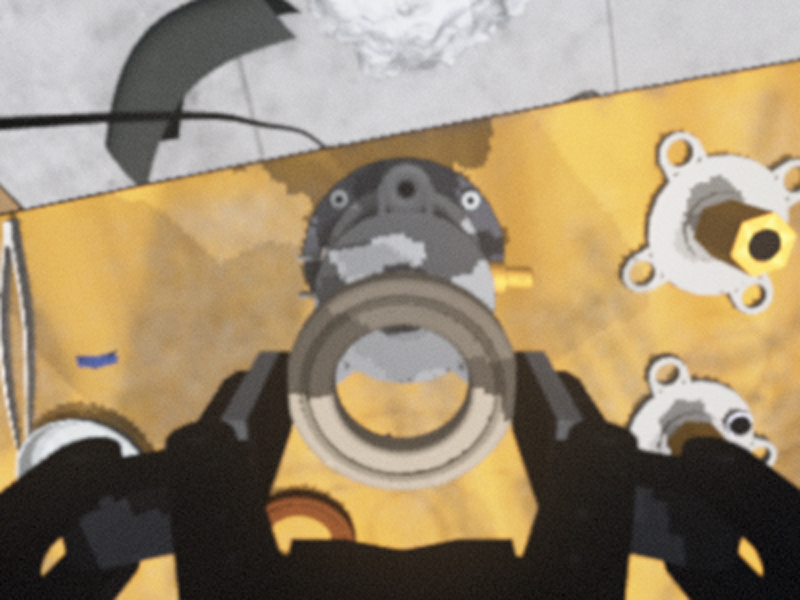

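The gasket is held level between the pads, its ring centred at full pixel (321,251). The lone lug hole of the boiler is at (323,153), and the two foot screws at (289,160) and (355,160). Before lowering I check the boiler pose with this hole.

Run:
```python
from h import *
import pickle
c,t=pickle.load(open("c3.pkl","rb"))
a=onz(c,[(120+405.5/2,60+186.5/2)],.066)[0,:2]
y=np.radians(-10.7); print("a",a,"pred",np.array([.4868,.2334])-.04*np.array([np.cos(y),np.sin(y)]))
for z in(.129,.1335,.138): print(z,onz(c,[(321.6,251.1)],z)[0,:2])
```

```text
a [0.44634251 0.2419218 ] pred [0.44749549 0.24082666]
0.129 [0.48767201 0.23310616]
0.1335 [0.48550164 0.23349593]
0.138 [0.48333127 0.23388569]
```

carry_out(rows=[0.5,-1,0,10,0,0,0,0.5,-1,0,22,0,0,0,0.5,-1,0,34,0,0,0,0.5,-1,0,43,0,0,0,0.5,-1,0,48,0,0,0,0.5,-1,0,50,0,0,0,0.5,-1,0,50,0,0,0,0.5,-1,0,50,0,0,0,0.5,-1,0,50,0,0,0,0.5,-1,0,50,0,0,0])

```text
clock: 8.55
tcp_pos: [0.4877, 0.2334, 0.0788]
ee_rot: [[-0.982, 0.187, 0.001], [0.187, 0.982, 0.001], [-0.001, 0.001, -1.0]]
contact_force: [1.3, 0.3, -0.4]
grip_width: 0.0558
finger_force: 21.4
```

Run:
```python
from h import *
import pickle
s=monitor.sense(); print({k:np.round(v,4).tolist() for k,v in s.items() if k in("clock","tcp_pos","grip_width","contact_force")})
c=capture("wrist"); t=capture("side"); p=capture("top"); pickle.dump((c,t,p),open("c4.pkl","wb"))
A=cv2.resize(cv2.cvtColor(c["image"],4)[120:320,220:420],(600,600),interpolation=cv2.INTER_CUBIC)
uv=proj(t,[[.4864,.2337,.07]])[0].round().astype(int); print(uv); B=cv2.resize(cv2.cvtColor(t["image"],4)[uv[1]-45:uv[1]+45,uv[0]-15:uv[0]+15],(200,600),interpolation=cv2.INTER_CUBIC)
cv2.imwrite("pics/w4c.png",np.hstack([A,B]))
```

```text
{'clock': 8.55, 'tcp_pos': [0.4877, 0.2334, 0.0788], 'contact_force': [1.2635, 0.3307, -0.4116], 'grip_width': 0.0558}
[273 188]
```

View pics/w4c.png

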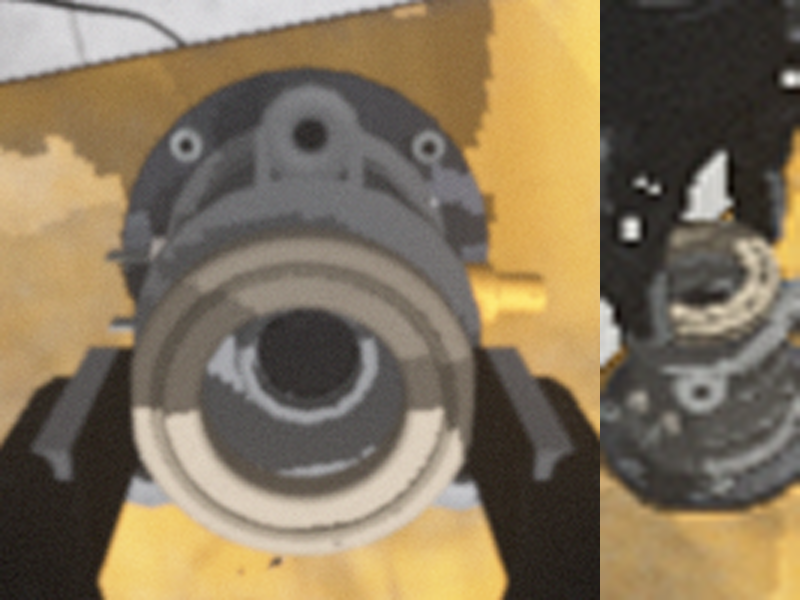

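The gasket sits just above the collar: gasket hole around crop (304,398), collar bore centre at (309,353). I work out the offset between them from rim points on both circles.

Run:
```python
from h import *
import pickle
c,t,p=pickle.load(open("c4.pkl","rb")); print(ray(c,[[320,200]])[0])
f=lambda L:[(220+u/3-.33,120+v/3-.33) for u,v in L]
def circ(P):
    A=np.c_[2*P[:,:2],np.ones(len(P))]; x=np.linalg.lstsq(A,(P[:,:2]**2).sum(1),rcond=None)[0]; return x[:2].round(4),round(float(np.sqrt(x[2]+x[:2]@x[:2])),4)
for z in(.086,.0885): print("gask inner",z,circ(onz(c,f([(304.5,300),(304.5,495),(202,400),(407,400)]),z)))
print("gask far/near outer",onz(c,f([(303,555)]),.0885)[0],onz(c,f([(303,235)]),.0795)[0])
for z in (.066,.0715): print("bore",z,circ(onz(c,f([(309.5,308),(309.5,398),(257,353),(362,353)]),z)))
print("ring",onz(c,f([(310,422),(243,360),(378,360)]),.0715))
print("a",onz(c,f([(308,134)]),.066)[0])
```

```text
[0.42055322 0.24526864 0.22096167]
gask inner 0.086 (array([0.4869, 0.2332]), 0.0173)
gask inner 0.0885 (array([0.4857, 0.2334]), 0.017)
gask far/near outer [0.51429233 0.22777479 0.0885    ] [0.46069114 0.2379074  0.0795    ]
bore 0.066 (array([0.4874, 0.2341]), 0.0094)
bore 0.0715 (array([0.485 , 0.2345]), 0.0091)
ring [[0.49841342 0.23210975 0.0715    ]
 [0.48398562 0.22252026 0.0715    ]
 [0.48851573 0.24642269 0.0715    ]]
a [0.44672395 0.24144978 0.066     ]
```

carry_out(rows=[0.5,1,0.9,1,0,0,0,0.5,1,0.9,3,0,0,0,0.5,1,0.9,5,0,0,0,0.5,1,0.9,7,0,0,0,0.5,1,0.9,8.5,0,0,0,0.5,1,0.9,10,0,0,0,0.5,1,0.9,11,0,0,0,0.5,1,0.9,11.5,0,0,0,0.5,1,0.9,12,0,0,0,0.5,1,0.9,12,0,0,0])

```text
clock: 9.7
tcp_pos: [0.4867, 0.2343, 0.0663]
ee_rot: [[-0.982, 0.187, 0.0], [0.187, 0.982, 0.0], [-0.0, 0.0, -1.0]]
contact_force: [0.5, -1.0, -0.6]
grip_width: 0.0558
finger_force: 21.4
```

Run:
```python
from h import *
import pickle
s=monitor.sense(); print({k:np.round(v,4).tolist() for k,v in s.items() if k in("clock","tcp_pos","grip_width","contact_force","wrist_torque")})
c=capture("wrist"); t=capture("side"); pickle.dump((c,t),open("c5.pkl","wb"))
A=cv2.resize(cv2.cvtColor(c["image"],4)[120:320,220:420],(600,600),interpolation=cv2.INTER_CUBIC)
B=cv2.resize(cv2.cvtColor(t["image"],4)[143:233,258:288],(200,600),interpolation=cv2.INTER_CUBIC)
cv2.imwrite("pics/w5c.png",np.hstack([A,B]))
```

```text
{'clock': 9.7, 'tcp_pos': [0.4867, 0.2343, 0.0663], 'contact_force': [0.5364, -0.961, -0.5521], 'wrist_torque': [-0.0084, 0.0193, 0.0421], 'grip_width': 0.0558}
```

View pics/w5c.png

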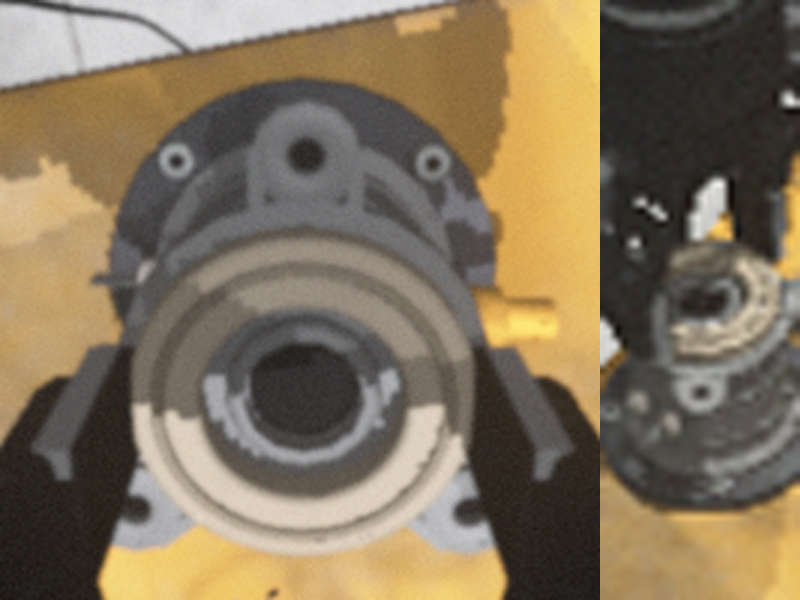

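The gasket hole is now round the collar (bore at crop (304,392), hole at (304,400)) and there is no contact force. I set it down the last bit and let go.

carry_out(rows=[0.5,0,0,0.7,0,0,0,0.5,0,0,1.3,0,0,0,0.5,0,0,1.5,0,0,0,0.15,0,0,1.5,0,0,0,0.15,0,0,1.5,0,0,0,0.15,0,0,1.5,0,0,0,0.15,0,0,1.5,0,0,0,0.15,0,0,1.5,0,0,0,0.15,0,0,0,0,0,0,0.15,0,0,-5,0,0,0])

```text
clock: 10.8
tcp_pos: [0.4863, 0.2341, 0.0711]
ee_rot: [[-0.982, 0.187, -0.001], [0.187, 0.982, -0.001], [0.001, -0.001, -1.0]]
contact_force: [0.5, 0.3, -0.0]
grip_width: 0.0729
finger_force: 0.0
```

carry_out(rows=[0.15,0,0,-15,0,0,0,0.15,0,0,-35,0,0,0,0.15,0,0,-60,0,0,0,0.15,0,0,-90,0,0,0,0.15,0,0,-115,0,0,0,0.15,0,0,-125,0,0,0,0.15,0,0,-125,0,0,0,0.15,0,0,-125,0,0,0,0.15,0,0,-125,0,0,0,0.15,0,0,-125,0,0,0])

```text
clock: 11.8
tcp_pos: [0.4859, 0.234, 0.1949]
ee_rot: [[-0.982, 0.187, -0.002], [0.187, 0.982, -0.001], [0.002, -0.002, -1.0]]
contact_force: [0.1, -0.8, -0.9]
grip_width: 0.0725
finger_force: 0.0
```

Run:
```python
from h import *
import pickle
s=monitor.sense(); print({k:np.round(v,4).tolist() for k,v in s.items() if k in("clock","tcp_pos","ee_rot","grip_width","joint_pos")})
c=capture("wrist"); pickle.dump(c,open("c6.pkl","wb")); print(ray(c,[[320,200]])[0])
cv2.imwrite("pics/w6c.png",cv2.resize(cv2.cvtColor(c["image"],4)[80:305,200:500],(800,600),interpolation=cv2.INTER_CUBIC))
for n in("gasket","cover"):
  for m in nets.masks_of(c,n):
    if m["p"]>.3: print(n,round(m["p"],2),np.round(m["rect"],1),onz(c,[m["rect"][:2]],.0725)[0],onz(c,[m["rect"][:2]],.005)[0])
```

```text
{'clock': 11.8, 'joint_pos': [-42.8938, 6.1547, 15.4228, 102.2554, -1.7029, 71.9594, 52.2177], 'tcp_pos': [0.4859, 0.234, 0.1949], 'ee_rot': [[-0.9824, 0.1867, -0.0021], [0.1867, 0.9824, -0.0014], [0.0018, -0.0017, -1.0]], 'grip_width': 0.0725}
[0.41916228 0.2460721  0.33724395]
gasket 0.79 [126.  284.7  47.8  30.6] [0.54767112 0.01749992 0.0725    ] [ 0.58043616 -0.0407776   0.005     ]
gasket 0.74 [280.5 292.5  48.6  41.4] [0.58386437 0.17329466 0.0725    ] [0.62585737 0.15473908 0.005     ]
gasket 0.67 [320.9 191.2  63.1  64.5] [0.48718528 0.2332023  0.0725    ] [0.50452865 0.22992097 0.005     ]
cover 0.71 [446.1 244.2  63.5  60.8] [0.56179257 0.34262082 0.0725    ] [0.59815806 0.3672372  0.005     ]
```

View pics/w6c.png

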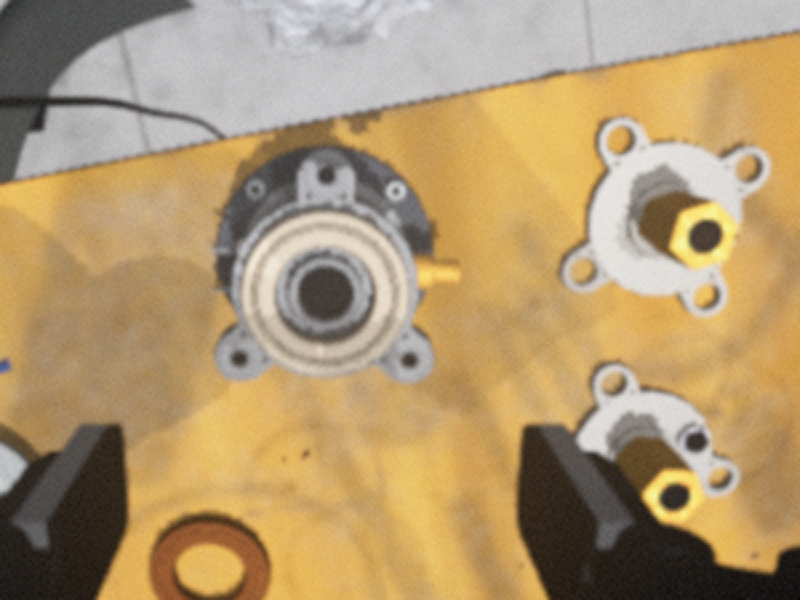

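The gasket lies flat and concentric round the collar: gasket centre at full pixel (322,190), thread holes a (323,145), c (290,215) and b (353,215). The other cover is untouched. I move over the three-lug cover, turned for the 30° pair of flats that is clear of the cut-out.

carry_out(rows=[0.4,-10,16,5,0,0,0.07,0.47,-21,32,15,0,0,0.14,0.47,-32,48,25,0,0,0.21,0.47,-43,65,35,0,0,0.28,0.47,-54,82,45,0,0,0.35,0.47,-65,99,55,0,0,0.42,0.47,-76,116,60,0,0,0.49,0.47,-87,132,65,0,0,0.56,0.47,-95,145,65,0,0,0.63,0.47,-95,145,65,0,0,0.63])

```text
clock: 12.95
tcp_pos: [0.6073, 0.3607, 0.1301]
ee_rot: [[-0.685, 0.729, -0.0], [0.729, 0.685, -0.0], [0.0, -0.0, -1.0]]
contact_force: [-0.4, 1.0, 0.8]
grip_width: 0.0454
finger_force: 0.0
```

carry_out(rows=[0.47,0,0,0,0,0,0,0.47,0,0,0,0,0,0,0.47,0,0,0,0,0,0,0.47,0,0,0,0,0,0,0.47,0,0,0,0,0,0,0.47,0,0,0,0,0,0,0.47,0,0,0,0,0,0,0.47,0,0,0,0,0,0,0.47,0,0,0,0,0,0,0.47,0,0,0,0,0,0])

```text
clock: 13.95
tcp_pos: [0.6071, 0.3591, 0.1313]
ee_rot: [[-0.684, 0.73, 0.0], [0.73, 0.684, 0.0], [0.0, 0.0, -1.0]]
contact_force: [0.1, 0.8, 0.4]
grip_width: 0.0452
finger_force: 0.0
```

Run:
```python
from h import *
import pickle
c=pickle.load(open("c6.pkl","rb"))
k=800/300; P=onz(c,[(200+(u+.5)/k-.5,80+(v+.5)/k-.5) for u,v in[(327,174),(409,360),(239,359)]],.066)[:,:2]
th=np.radians([180,50,-50]); M=.04*np.c_[np.cos(th),np.sin(th)]
A=(M-M.mean(0)).T@(P-P.mean(0)); a=np.arctan2(A[0,1]-A[1,0],A[0,0]+A[1,1]); r=np.array([[np.cos(a),-np.sin(a)],[np.sin(a),np.cos(a)]]); o=P.mean(0)-r@M.mean(0)
print("boiler",np.degrees(a),o,P-o-M@r.T)
s=monitor.sense(); print({k:np.round(v,4).tolist() for k,v in s.items() if k in("clock","tcp_pos","ee_rot","grip_width","joint_pos")})
c=capture("wrist"); pickle.dump(c,open("c7.pkl","wb")); print(ray(c,[[320,200]])[0])
cv2.imwrite("pics/w7c.png",cv2.resize(cv2.cvtColor(c["image"],4)[130:330,200:440],(720,600),interpolation=cv2.INTER_CUBIC))
```

```text
boiler -11.339944872811905 [0.486254   0.23403928] [[-1.30467045e-04  1.83994631e-04]
 [-1.29819104e-04 -2.20740166e-04]
 [ 2.60286149e-04  3.67455348e-05]]
{'clock': 13.95, 'joint_pos': [-45.9038, 28.9197, 18.3772, 81.8386, -9.2957, 70.7265, 16.5469], 'tcp_pos': [0.6071, 0.3591, 0.1313], 'ee_rot': [[-0.6838, 0.7296, 0.0001], [0.7296, 0.6838, 0.0], [0.0, 0.0001, -1.0]], 'grip_width': 0.0452}
[0.5603583  0.40806964 0.27354653]
```

View pics/w7c.png

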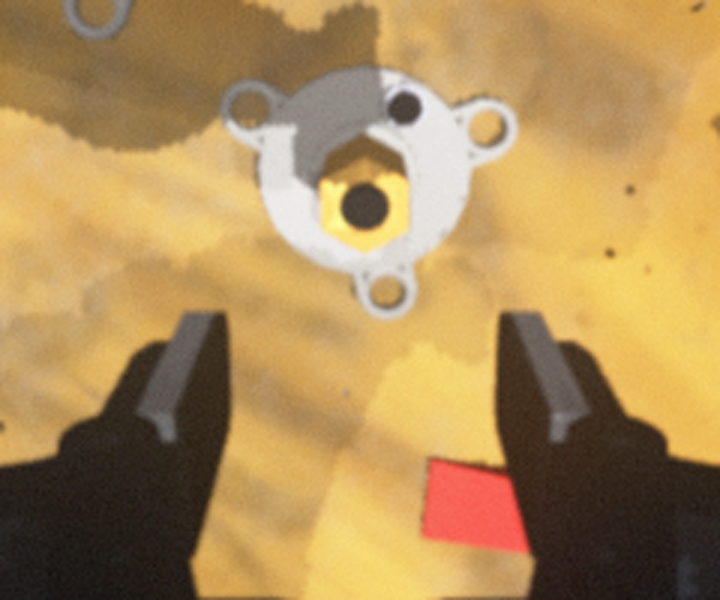

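The fingers stand square to two vertical hexagon flats. The hexagon top is at crop (365,208); holes a (251,104), b (487,129) and c (387,291); cut-out at (404,107), clear of both pads. I measure the cover pose from the holes.

Run:
```python
from h import *
import pickle
c=pickle.load(open("c7.pkl","rb"))
f=lambda L:[(200+(u+.5)/3-.5,130+(v+.5)/3-.5) for u,v in L]
th=np.radians([180,50,-50]); M=.04*np.c_[np.cos(th),np.sin(th)]
P=onz(c,f([(251,104),(487,129),(387,291)]),.004)[:,:2]
A=(M-M.mean(0)).T@(P-P.mean(0)); a=np.arctan2(A[0,1]-A[1,0],A[0,0]+A[1,1]); r=np.array([[np.cos(a),-np.sin(a)],[np.sin(a),np.cos(a)]]); o=P.mean(0)-r@M.mean(0)
print("cover",np.degrees(a),o,P-o-M@r.T); print("hex",onz(c,f([(365.5,208)]),.041))
R=np.array(monitor.sense()["ee_rot"]); print("tool az",np.degrees(np.arctan2(R[1,1],R[0,1])), "tool shift", R.T@np.r_[o-monitor.sense()["tcp_pos"][:2],0])
```

```text
cover 12.690681007866361 [0.60651024 0.36015136] [[-0.00035217  0.00033482]
 [-0.00019024 -0.00051252]
 [ 0.00054241  0.00017771]]
hex [[0.60737306 0.35930663 0.041     ]]
tool az 43.14633982505339 tool shift [1.14803828e-03 3.51205639e-04 2.59916675e-08]
```

carry_out(rows=[0.47,0.5,0.3,20,0,0,-0.003,0.47,0.5,0.3,45,0,0,-0.003,0.47,0.5,0.3,70,0,0,-0.003,0.47,0.5,0.3,90,0,0,-0.003,0.47,0.5,0.3,105,0,0,-0.003,0.47,0.5,0.3,113,0,0,-0.003,0.47,0.5,0.3,118,0,0,-0.003,0.47,0.5,0.3,120,0,0,-0.003,0.47,0.5,0.3,120,0,0,-0.003,0.47,0.5,0.3,120,0,0,-0.003], grip_force=45)

```text
clock: 15.0
tcp_pos: [0.6075, 0.36, 0.0123]
ee_rot: [[-0.686, 0.728, 0.001], [0.728, 0.686, 0.001], [-0.0, 0.002, -1.0]]
contact_force: [0.3, -0.4, -0.0]
grip_width: 0.0451
finger_force: 0.0
```

carry_out(rows=[0.52,0,0,0,0,0,0,0.57,0,0,0,0,0,0,0.62,0,0,0,0,0,0,0.67,0,0,0,0,0,0,0.72,0,0,0,0,0,0,0.77,0,0,0,0,0,0,0.85,0,0,0,0,0,0,0.85,0,0,0,0,0,0,0.85,0,0,0,0,0,0,0.85,0,0,0,0,0,0])

```text
clock: 16.0
tcp_pos: [0.6072, 0.3598, 0.0116]
ee_rot: [[-0.686, 0.728, 0.001], [0.728, 0.686, 0.0], [-0.0, 0.001, -1.0]]
contact_force: [0.0, 1.0, 2.4]
grip_width: 0.0232
finger_force: 45.1
```

carry_out(rows=[0.85,0,0,-5,0,0,0,0.85,0,0,-20,0,0,0,0.85,0,0,-45,0,0,0,0.85,0,0,-75,0,0,0,0.85,0,0,-105,0,0,0,0.85,0,0,-130,0,0,0,0.85,0,0,-138,0,0,0,0.85,-0.5,-10,-138,0,0,0.03,0.85,-1.5,-28,-138,0,0,0.08,0.85,-2.5,-50,-138,0,0,0.13])

```text
clock: 17.0
tcp_pos: [0.5702, 0.3222, 0.1467]
ee_rot: [[-0.584, 0.812, -0.003], [0.812, 0.584, -0.002], [0.0, -0.004, -1.0]]
contact_force: [0.8, -0.5, -2.4]
grip_width: 0.0233
finger_force: 44.6
```

Run:
```python
from h import *
s=monitor.sense(); print({k:np.round(v,4).tolist() for k,v in s.items() if k in("clock","tcp_pos","ee_rot","grip_width","contact_force","finger_force")})
R=np.array(s["ee_rot"]); print("tool az",np.degrees(np.arctan2(R[1,1],R[0,1])), R.T@(np.array([.48625,.2340,.150])-s["tcp_pos"]))
```

```text
{'clock': 17.0, 'tcp_pos': [0.5702, 0.3222, 0.1467], 'ee_rot': [[-0.5835, 0.8121, -0.0033], [0.8121, 0.5835, -0.0023], [0.0001, -0.0041, -1.0]], 'contact_force': [0.8, -0.5289, -2.379], 'finger_force': 44.6376, 'grip_width': 0.0233}
tool az 35.69772350909201 [-0.02264656 -0.11970872 -0.00277491]
```

carry_out(rows=[0.85,-3,-20,0,0,0,0.05,0.85,-7,-42,0,0,0,0.11,0.85,-11,-64,0,0,0,0.17,0.85,-15,-86,0,0,0,0.23,0.85,-19,-106,0,0,0,0.27,0.85,-22,-118,0,0,0,0.299,0.85,-22.2,-122.5,0,0,0,0.299,0.85,-22.2,-122.5,0,0,0,0.299,0.85,-22.2,-122.5,0,0,0,0.299,0.85,-22.2,-122.5,0,0,0,0.299])

```text
clock: 18.0
tcp_pos: [0.4864, 0.2344, 0.1493]
ee_rot: [[-0.322, 0.947, 0.0], [0.947, 0.322, 0.0], [-0.0, 0.0, -1.0]]
contact_force: [0.2, 0.5, -2.2]
grip_width: 0.0233
finger_force: 44.7
```

Run:
```python
from h import *
import pickle
s=monitor.sense(); print({k:np.round(v,4).tolist() for k,v in s.items() if k in("clock","tcp_pos","ee_rot","grip_width","contact_force","finger_force")})
c=capture("wrist"); t=capture("top"); d=capture("side"); pickle.dump((c,t,d),open("c8.pkl","wb"))
C=lambda c,v0,v1,u0,u1,w,h: cv2.resize(cv2.cvtColor(c["image"],4)[v0:v1,u0:u1],(w,h),interpolation=cv2.INTER_CUBIC)
cv2.imwrite("pics/w8c.png",np.hstack([C(c,120,320,220,420,600,600),np.vstack([C(t,225,275,300,350,200,200),C(d,150,250,250,300,200,400)])]))
```

```text
{'clock': 18.0, 'tcp_pos': [0.4864, 0.2344, 0.1493], 'ee_rot': [[-0.322, 0.9467, 0.0005], [0.9467, 0.322, 0.0], [-0.0001, 0.0005, -1.0]], 'contact_force': [0.2228, 0.5061, -2.1916], 'finger_force': 44.6556, 'grip_width': 0.0233}
```

View pics/w8c.png

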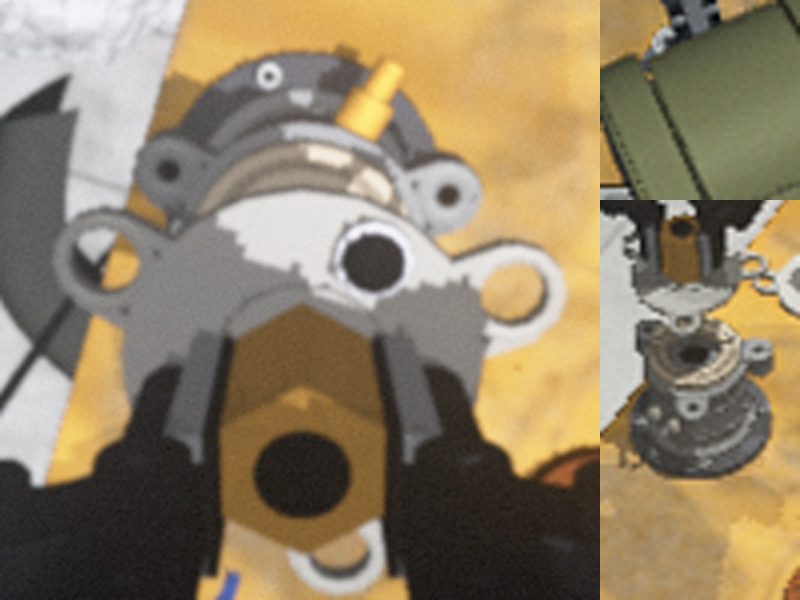

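The cover is held level. Hole a is at crop (105,260), b at (515,292), c partly visible at (340,550), and threads a (169,171) and b (449,196) are below. I compute the held pose and remaining correction.

Run:
```python
from h import *
import pickle
c,t,d=pickle.load(open("c8.pkl","rb"))
f=lambda L:[(220+(u+.5)/3-.5,120+(v+.5)/3-.5) for u,v in L]
th=np.radians([180,50,-50]); M=.04*np.c_[np.cos(th),np.sin(th)]
def fit(M,P):
    A=(M-M.mean(0)).T@(P-P.mean(0)); a=np.arctan2(A[0,1]-A[1,0],A[0,0]+A[1,1]); r=np.array([[np.cos(a),-np.sin(a)],[np.sin(a),np.cos(a)]]); o=P.mean(0)-r@M.mean(0)
    return np.degrees(a).round(2),o.round(4),(P-o-M@r.T).round(4).tolist()
for z in (.1375,.1405,.1427): print("cover ab",z,fit(M[:2],onz(c,f([(105,260),(515,292)]),z)[:,:2]))
print("boiler ab",fit(M[:2],onz(c,f([(169,171),(449,196)]),.066)[:,:2]))
R=np.array(monitor.sense()["ee_rot"]); print(np.degrees(np.arctan2(R[1,1],R[0,1]))-30)
# rim points on outer lug ends: predict visible thread/hole from model
y=np.radians(-11.3); r=np.array([[np.cos(y),-np.sin(y)],[np.sin(y),np.cos(y)]])
for z,o in((.1427,(.4864,.2344)),(.1377,(.4864,.2344)),(.066,(.48625,.234))):
    uv=proj(c,np.c_[M@r.T+o,[z]*3]); print(z,((uv-[220,120])*3+1).round(0).tolist())
```

```text
cover ab 0.1375 (np.float64(-10.88), array([0.4869, 0.2332]), [[-0.0009, -0.0002], [0.0009, 0.0002]])
cover ab 0.1405 (np.float64(-10.88), array([0.4865, 0.2341]), [[-0.0002, -0.0001], [0.0002, 0.0001]])
cover ab 0.1427 (np.float64(-10.88), array([0.4863, 0.2348]), [[0.0003, 0.0001], [-0.0003, -0.0001]])
boiler ab (np.float64(-11.39), array([0.4867, 0.2341]), [[0.0001, 0.0], [-0.0001, -0.0]])
-11.240181223962107
0.1427 [[104.0, 261.0], [517.0, 296.0], [339.0, 555.0]]
0.1377 [[110.0, 252.0], [510.0, 287.0], [338.0, 540.0]]
0.066 [[166.0, 171.0], [447.0, 196.0], [327.0, 384.0]]
```

Cover and boiler axes agree within 1 mm and 0.5°. I lower straight down to put the underside about 20 mm over the flange.

carry_out(rows=[0.85,0,0,6,0,0,0,0.85,0,0,14,0,0,0,0.85,0,0,22,0,0,0,0.85,0,0,30,0,0,0,0.85,0,0,37,0,0,0,0.85,0,0,43,0,0,0,0.85,0,0,47,0,0,0,0.85,0,0,49.5,0,0,0,0.85,0,0,51,0,0,0,0.85,0,0,51,0,0,0])

```text
clock: 19.15
tcp_pos: [0.486, 0.2337, 0.0983]
ee_rot: [[-0.321, 0.947, 0.0], [0.947, 0.321, 0.0], [0.0, 0.0, -1.0]]
contact_force: [-0.1, -0.9, -2.7]
grip_width: 0.0233
finger_force: 44.7
```

carry_out(rows=[0.85,0,0,0,0,0,0,0.85,0,0,0,0,0,0,0.85,0,0,0,0,0,0,0.85,0,0,0,0,0,0,0.85,0,0,0,0,0,0,0.85,0,0,0,0,0,0,0.85,0,0,0,0,0,0,0.85,0,0,0,0,0,0,0.85,0,0,0,0,0,0,0.85,0,0,0,0,0,0])

```text
clock: 20.15
tcp_pos: [0.486, 0.2337, 0.0983]
ee_rot: [[-0.321, 0.947, 0.0], [0.947, 0.321, 0.0], [0.0, 0.0, -1.0]]
contact_force: [-0.2, -0.2, -3.4]
grip_width: 0.0233
finger_force: 44.7
```

Run:
```python
from h import *
import pickle
s=monitor.sense(); print({k:np.round(v,4).tolist() for k,v in s.items() if k in("clock","tcp_pos","ee_rot","grip_width","contact_force","finger_force")})
c=capture("wrist"); d=capture("side"); pickle.dump((c,d),open("c9.pkl","wb"))
C=lambda c,v0,v1,u0,u1,w,h: cv2.resize(cv2.cvtColor(c["image"],4)[v0:v1,u0:u1],(w,h),interpolation=cv2.INTER_CUBIC)
cv2.imwrite("pics/w9c.png",np.hstack([C(c,120,320,220,420,500,500),C(d,150,235,250,301,300,500)]))
```

```text
{'clock': 20.15, 'tcp_pos': [0.486, 0.2337, 0.0983], 'ee_rot': [[-0.3212, 0.947, 0.0], [0.947, 0.3212, 0.0], [0.0, 0.0001, -1.0]], 'contact_force': [-0.1644, -0.1631, -3.398], 'finger_force': 44.6548, 'grip_width': 0.0233}
```

View pics/w9c.png

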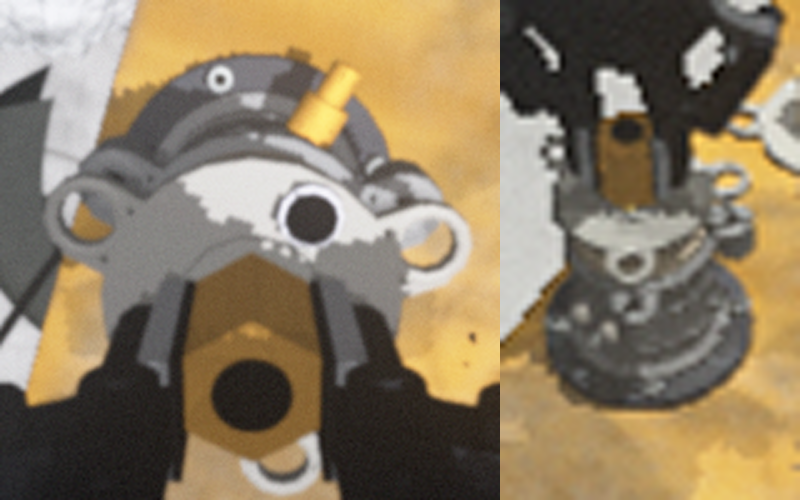

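The cover hangs level above the gasket with a visible gap. In the side crop its hole c at (630,263) stands directly over the boiler's lug c at (633,303). One numeric check of that gap, then I hand in.

Run:
```python
from h import *
import pickle
c,d=pickle.load(open("c9.pkl","rb"))
y=np.radians(-11.3)-np.radians(50); p=np.array([.4862,.234])+.04*np.array([np.cos(y),np.sin(y)])
print(proj(d,[[*p,.0867],[*p,.0917],[*p,.066]]).round(1).tolist(), "seen hole",250+130/5.88,150+263/5.88,"thread",250+133/5.88,150+303/5.88)
f=lambda L:[(220+(u+.5)/2.5-.5,120+(v+.5)/2.5-.5) for u,v in L]
print(onz(c,f([(88,216),(431,242)]),.0895)[:,:2].round(4).tolist())
for a in(180,50): y=np.radians(a-11.3); print(np.array([.4862,.234])+.04*np.array([np.cos(y),np.sin(y)]))
print(close_job())
```

```text
[[271.7, 195.5], [271.6, 194.1], [272.3, 201.0]] seen hole 272.10884353741494 194.7278911564626 thread 272.6190476190476 201.53061224489795
[[0.4467, 0.2411], [0.5177, 0.2591]]
[0.44697541 0.24183785]
[0.51741722 0.25900971]
the job is handed in; nothing more can be done
None
```

I handed the job in: the grey gasket lies flat round the collar and let go of, and the three-lug cover is held level and still about 20 mm above the flange (about 11 mm clear of the gasket), its holes within about 1 mm of the threads by my camera measurements; no verdict came back.

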